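Gather glaze test tiles into one setter and start them drying

TASK

Gather all the glaze test tiles into the blue-banded setter, each standing in a slot of its own, and set that setter squarely on the middle of the metal plate of the drying plate; once it stands there fully loaded, turn the selector to the two-dot mark. Stack the two plain setters that are emptied squarely, one nested upon the other, on top of the third plain setter, which stands empty at the left (it stays at the bottom, on the table). Tip over no tile, and leave the jars, bowl and stamp standing.

Things in the scene. Friction and masses are not known exactly. Their poses are not given: they have to be found in the camera images.
- setter_blue: Slotted tile setter (clay tray) with blue rim and side bands, 176 x 56 mm, 33.5 mm high, 260 g, loose; to be filled. Origin: centre of underside; x along its length, z up. Six slots at y = 0, x = -65, -39, -13, 13, 39, 65 mm, 11 mm wide (x), 39 mm long (y), floor at z = 6 mm; round ridges between (crest z = 29.5) widen the mouths above z = 22. Tiles lean up to 0.2 rad, tops at z = 64.
- setter_a: Plain buff setter, same shape, axes and size as setter_blue; must end empty in the stack. Any setter is gripped over its plain long outer walls (56 mm apart, z = 5.5 to 29.5 mm) at mid-length. Stacking: its foot (159 x 40 mm, 5.5 mm high) drops inside the rim bead (clear 166 x 46 mm) of the one below, 3 mm spare each side; stack pitch 29.5 mm. Either end may point either way.
- setter_b: Second plain buff setter, same shape, axes and size; also to be emptied and stacked. The slots are as in setter_blue.
- setter_empty: Third plain buff setter, same shape, axes and size, standing empty at the left: the bottom of the stack. Loose.
- tile_1: Glaze test tile, orange, 34 mm wide, 58 mm tall, 8 mm thick, 35 g. Origin: centre of its lower end; x through the 8 mm thickness, y across the 34 mm width, z up the tile. May be absent (None from the start).
- tile_2: Glaze test tile, dark green, 34 mm wide, 58 mm tall, 8 mm thick, 35 g. Origin: centre of its lower end; x through the 8 mm thickness, y across the 34 mm width, z up the tile. May be absent (None from the start).
- tile_3: Glaze test tile, white, 34 mm wide, 58 mm tall, 8 mm thick, 35 g. Origin: centre of its lower end; x through the 8 mm thickness, y across the 34 mm width, z up the tile. May be absent (None from the start).
- tile_4: Glaze test tile, sage green, 34 mm wide, 58 mm tall, 8 mm thick, 35 g. Origin: centre of its lower end; x through the 8 mm thickness, y across the 34 mm width, z up the tile. May be absent (None from the start).
- tile_5: Glaze test tile, sage green, 34 mm wide, 58 mm tall, 8 mm thick, 35 g. Origin: centre of its lower end; x through the 8 mm thickness, y across the 34 mm width, z up the tile. May be absent (None from the start).
- tile_6: Glaze test tile, orange, 34 mm wide, 58 mm tall, 8 mm thick, 35 g. Origin: centre of its lower end; x through the 8 mm thickness, y across the 34 mm width, z up the tile. May be absent (None from the start).
- plate_centre (a point): Centre of the bare metal plate (104 mm wide, 196 mm clear between two 5 mm high end stops, sides open) on the drying plate, a low fixed grey box 290 x 110 mm; the point lies on the plate's surface, 44 mm above the table. x: along the long side, away from the selector; z: up. The blue-banded setter goes here with its length along x, either end first.
- selector_grip (a point): Point on the selector knob's axis, mid finger bar: bar 40 mm long, 12 mm thick (grip across this from above), from 20 mm below this point to 6 mm above; a 42 mm skirt disc below it. The frame turns with the knob: x along the bar toward its white pointer, y across it, z up. Dial face 28 mm below.
- selector (a joint): Angle of the selector knob, rad; grows clockwise seen from above. Four sprung detents: 0 ring mark (off), 0.6 one dot, 1.2 two dots, 1.8 three dots; let go, it snaps to the nearest. Takes up to about 0.13 N m to turn. Starts at the ring or at one dot.
- tea_bowl: Bystander: cream tea bowl, 99 mm across, 61 mm high. Origin: centre of underside.
- glaze_jar_1: Bystander: grey glaze jar with white cap, 57 mm across, 77 mm high. Origin: centre of underside.
- glaze_jar_2: Bystander: green glaze jar with white cap, 57 mm across, 77 mm high. Origin: centre of underside.
- stamp_1: Bystander: pale wooden stamp, 18 x 18 mm, 46 mm high, standing. Origin: centre of underside.
Not all that is in view belongs to the job. Leave any turquoise look-alike of the tile_6 alone.

How it is judged:
On the way, in this order (a step that is already met when the one before it is completed fails the run):
1. every tile stands in a slot of the blue-banded setter and that setter stands squarely on the drying plate (x of tile_1 in the frame of setter_blue between -0.073 and 0.073 m and y of tile_1 in the frame of setter_blue between -0.008 and 0.008 m and z of tile_1 in the frame of setter_blue between 0.002 and 0.011 m and angle between each of tile_1, tile_2, tile_3, tile_4, tile_5, tile_6's own z axis and vertical below 0.35 rad and x of tile_2 in the frame of setter_blue between -0.073 and 0.073 m and y of tile_2 in the frame of setter_blue between -0.008 and 0.008 m and z of tile_2 in the frame of setter_blue between 0.002 and 0.011 m and x of tile_3 in the frame of setter_blue between -0.073 and 0.073 m and y of tile_3 in the frame of setter_blue between -0.008 and 0.008 m and z of tile_3 in the frame of setter_blue between 0.002 and 0.011 m and x of tile_4 in the frame of setter_blue between -0.073 and 0.073 m and y of tile_4 in the frame of setter_blue between -0.008 and 0.008 m and z of tile_4 in the frame of setter_blue between 0.002 and 0.011 m and x of tile_5 in the frame of setter_blue between -0.073 and 0.073 m and y of tile_5 in the frame of setter_blue between -0.008 and 0.008 m and z of tile_5 in the frame of setter_blue between 0.002 and 0.011 m and x of tile_6 in the frame of setter_blue between -0.073 and 0.073 m and y of tile_6 in the frame of setter_blue between -0.008 and 0.008 m and z of tile_6 in the frame of setter_blue between 0.002 and 0.011 m and x of setter_blue in the frame of plate_centre between -0.02 and 0.02 m and y of setter_blue in the frame of plate_centre between -0.02 and 0.02 m and z of setter_blue in the frame of plate_centre between -0.003 and 0.004 m and angle between setter_blue's own z axis and vertical below 0.05 rad and angle between the x axis of setter_blue and the x axis of plate_centre, either way round below 0.2 rad), for 0.3 s.
2. after that, the selector is turned to the two-dot mark (value of joint selector between 1.08 and 1.32 rad), for 0.2 s.
At the end, for the whole second after the job is handed in: Every tile stands in a slot of the blue-banded setter (lean under 0.35 rad), which is flat on the metal plate within 20 mm each way and 0.2 rad; both plain setters are flat and nested (8 mm) one on the other upon the third, flat on the table; selector within 0.12 rad of two dots; all at rest (all of step 1 and all of step 2 and ((x of setter_a in the frame of setter_empty between -0.008 and 0.008 m and y of setter_a in the frame of setter_empty between -0.008 and 0.008 m and z of setter_a in the frame of setter_empty between 0.0265 and 0.0325 m and angle between each of setter_a, setter_b's own z axis and vertical below 0.05 rad and x of setter_b in the frame of setter_a between -0.008 and 0.008 m and y of setter_b in the frame of setter_a between -0.008 and 0.008 m and z of setter_b in the frame of setter_a between 0.0265 and 0.0325 m) or (x of setter_b in the frame of setter_empty between -0.008 and 0.008 m and y of setter_b in the frame of setter_empty between -0.008 and 0.008 m and z of setter_b in the frame of setter_empty between 0.0265 and 0.0325 m and angle between each of setter_b, setter_a's own z axis and vertical below 0.05 rad and x of setter_a in the frame of setter_b between -0.008 and 0.008 m and y of setter_a in the frame of setter_b between -0.008 and 0.008 m and z of setter_a in the frame of setter_b between 0.0265 and 0.0325 m)) and height (world z) of setter_empty between -0.003 and 0.004 m and angle between setter_empty's own z axis and vertical below 0.05 rad and linear speed of each of tile_1, tile_2, tile_3, tile_4, tile_5, tile_6, setter_blue, setter_a, setter_b below 0.02 m/s); the robot touches nothing.
It fails at once if a tile tipped over (angle between any of tile_1, tile_2, tile_3, tile_4, tile_5, tile_6's own z axis and vertical above 0.9 rad).
It fails at once if a jar, the bowl or the stamp knocked over (angle between any of tea_bowl, glaze_jar_1, glaze_jar_2, stamp_1's own z axis and vertical above 0.6 rad).
Of tile_1, tile_2, tile_3, tile_4, tile_5, tile_6 only 4 to 6 are there at a start; the rules pass over those that are not, and their reading is None.
At some moment in a run one of setter_blue, setter_a, setter_b may be knocked a few centimetres aside while the robot is not near it.
It also fails if it takes over 200 s, if anything falls off the work surface, if the arm or the gripper's body presses on something with over 40 N, if the wrist force passes 120 N, or if a joint passes its speed limit or range.

ROBOT

A 6-joint arm with a two-finger parallel gripper is mounted at the origin on a cart in front of the work surface, level with it; the furniture and walls round the work are solid. World frame = base frame: x ahead of the robot, y to its left, z up, the work surface at z = 0. Lengths are in m, angles in rad, forces in N, time in s.
With the tool pointing down it reaches from about 0.2 to 0.875 m from the base axis. Payload 3.4 kg.
Tool frame: the origin (TCP) lies between the finger pads; the fingertips stand 25 mm ahead of it and the grasp point (between the pads) lies 6 mm ahead of it (r.nose_length is the z of the fingertips in the tool frame, in m); z points along the fingers, y is the line along which they close (so a half turn about z gives the same grasp; the last joint's range is limited). The gripper opens to 94 mm and grips with 3 to 60 N. Pads are 16 mm wide; open, the fingers measure 119 mm over their backs; the gripper's body (75 mm by 177 mm) begins 78 mm behind the grasp point.
Start: joints at [1.045, 0.276, 1.505, -0, 1.361, -0.121], TCP at [0.226, 0.529, 0.23] pointing down, gripper open.
Joint ranges: [-2.89, 2.89], [-0.75, 2.08], [0.22, 2.7], [-1.18, 4.32], [0.11, 2.71], [-2.7, 2.7]. Speed limits (rad/s): [2.57, 2.57, 3.14, 3.14, 3.14, 3.14].

INTERFACE

Orientations are given as a unit quaternion [w, x, y, z].
In Python, from plant import r, gripper_to, inverse_kinematics, vision, models, telemetry gives the robot as it stands. Calls block until the motion is done:
- r.move_to(position, orientation): joint-space move of the TCP to a pose.
- r.move_l(position, rot=None, vel=0.15, guard=None): straight line of the TCP; rot=None keeps the orientation; vel is the mean speed in m/s. With guard (N) it stops when the force on the tool has changed by that much, and returns True; else False.
- r.movej(angles): joint-space move.
- gripper_to(opening, f_grip=None): finger opening in m; f_grip is the grip in N (None keeps the last); returns when the fingers have stopped.
- r.hold(seconds).
- inverse_kinematics(position, orientation): joint angles nearest the present ones, or None.
- vision.snapshot(name): name is "scene" or "top" or "wrist"; returns the picture (420x560x3 uint8, red, green, blue); there is no depth.
- vision.get_calibration(name): a dict with "fx", "fy", "cx", "cy" (pixels), "D" ([k1, k2, p1, p2, k3] as OpenCV has them; the pictures are not rectified), "position" and "orientation" of the camera in the world. Camera axes: x right, y down, z forward; pixel columns grow to the right and rows downward; lengths in m; the calibration is good to about 2 mm. A picture is of the moment at which its call begins: read the wrist's pose just before it. get_calibration takes no time and is no camera call; for the wrist camera it gives the pose at the moment of the call.
A pose or a line that the arm cannot do raises r.PlanningError and nothing moves.
- r.sign_off(): hands the job in; it is judged then, once.
Trained networks look in the newest picture that a camera, given by its name, has taken for a name from the list of things; names that differ only in an ending like _2 or _b are one class to them, and where a whole thing is asked for, a point or a joint stands for the part that bears it (a point fixed in the world has none). Each returns a list of dicts, best first, with "score" (0 to 1); they miss things now and then, are a little off and sometimes report something else, mostly with a low value. They report only what shows in the picture. A call takes as long as a camera call. They do not tell look-alikes from the thing itself.
- models.boxes_of(thing, camera): "at" ([x, y, z] in m, in world coordinates, good to about 4 mm: the middle of the surface that is visible of it).
- models.regions_of(thing, camera): "pixels" (420x560 bool, what is visible of it).
- models.mark_of(thing, camera): "at" ([x, y, z] in m, in world coordinates, good to about 4 mm: a listed point, or the origin of a listed thing).
Readings, each from a call of its own:
- telemetry.current_t(): time.
- telemetry.current_joints(): joint angles.
- telemetry.current_dq(): joint speeds.
- telemetry.current_joint_efforts(): joint torques, N m.
- telemetry.current_ee_pos(): TCP position.
- telemetry.current_tool_rot(): TCP orientation.
- telemetry.current_wrist_force(): force on the tool from outside, world axes, zero at the start.
- telemetry.current_torque(): the same for the moment, N m.
- telemetry.current_opening(): finger opening in m.
- telemetry.current_finger_force(): force on a finger pad.
Only numpy, scipy, OpenCV 4.12 (cv2) and the standard library are available. Lean on these libraries where they do the work, as an engineer would, in place of code of your own. Each camera call takes 0.05 s, during which the arm holds its last target. There are 200 camera calls.

## Working session

There is one attempt and no reset: what is moved stays moved. The work goes in short steps, each a Python script; the robot and the scene stay as the last script left them, time stands still between calls to the robot, and variables do not carry over. Pictures are saved under pics/ and viewed, at most 14 in all, crops included, and the job is handed in when it is done.

```bash
ls; mkdir -p pics; python3 - <<'E'
from plant import r, gripper_to, inverse_kinematics, vision, models, telemetry
import cv2,numpy as np
for c in ("scene","top"):
    im=vision.snapshot(c); cv2.imwrite(f"pics/{c}0.png",im[...,::-1])
    k=vision.get_calibration(c); print(c,{a:np.round(b,3).tolist() for a,b in k.items()})
    for n in ("setter_blue","setter_a","setter_empty","tile_1","tile_2","tile_3","tile_4","plate_centre","selector_grip","tea_bowl","glaze_jar_1","glaze_jar_2","stamp_1"):
        print(n,[(np.round(d["at"],3).tolist(),round(d["score"],2)) for d in models.mark_of(n,c)])
print(telemetry.current_tool_rot(),telemetry.current_t(), r.nose_length)
E
```

```text
pics
scene {'fx': 406.503, 'fy': 406.503, 'cx': 283.818, 'cy': 210.701, 'D': [0.016, 0.0, 0.0, 0.0, 0.0], 'position': [-0.07, 0.24, 0.645], 'orientation': [0.219, -0.464, 0.778, -0.363]}
setter_blue [([0.535, -0.048, -0.002], 0.66)]
setter_a [([0.544, -0.181, -0.002], 0.76), ([0.53, 0.075, -0.002], 0.74)]
setter_empty [([0.506, 0.22, -0.001], 0.73), ([0.516, 0.077, 0.005], 0.61)]
tile_1 [([0.553, -0.183, 0.01], 0.77), ([0.484, -0.184, 0.007], 0.68), ([0.495, -0.047, 0.004], 0.65), ([0.592, 0.075, 0.011], 0.64), ([0.514, 0.078, 0.006], 0.52), ([0.318, -0.13, 0.003], 0.49)]
tile_2 [([0.553, -0.183, 0.01], 0.77), ([0.484, -0.184, 0.007], 0.68), ([0.495, -0.047, 0.004], 0.65), ([0.592, 0.075, 0.011], 0.64), ([0.514, 0.078, 0.006], 0.52), ([0.318, -0.13, 0.003], 0.49)]
tile_3 [([0.553, -0.183, 0.01], 0.77), ([0.484, -0.184, 0.007], 0.68), ([0.495, -0.047, 0.004], 0.65), ([0.592, 0.075, 0.011], 0.64), ([0.514, 0.078, 0.006], 0.52), ([0.318, -0.13, 0.003], 0.49)]
tile_4 [([0.553, -0.183, 0.01], 0.77), ([0.484, -0.184, 0.007], 0.68), ([0.495, -0.047, 0.004], 0.65), ([0.592, 0.075, 0.011], 0.
[... 1392 characters left out ...]
81, 0.003], 0.6), ([0.478, -0.183, 0.007], 0.52), ([0.31, -0.127, 0.001], 0.45), ([0.597, 0.084, 0.003], 0.41), ([0.555, -0.184, 0.005], 0.4)]
plate_centre [([0.603, -0.336, 0.045], 0.95), ([0.683, -0.106, 0.004], 0.22)]
selector_grip [([0.446, -0.332, 0.072], 0.64)]
tea_bowl [([0.712, 0.164, 0.001], 0.72)]
glaze_jar_1 [([0.679, -0.108, 0.002], 0.83), ([0.678, 0.026, 0.002], 0.69), ([0.497, -0.048, 0.002], 0.65), ([0.508, 0.221, -0.005], 0.24)]
glaze_jar_2 [([0.679, -0.108, 0.002], 0.83), ([0.678, 0.026, 0.002], 0.69), ([0.497, -0.048, 0.002], 0.65), ([0.508, 0.221, -0.005], 0.24)]
stamp_1 [([0.45, -0.121, 0.002], 0.43)]
[1.19145814e-05 2.01023647e-01 9.79586388e-01 4.92473249e-05] 1.4 0.025
```

View pics/scene0.png

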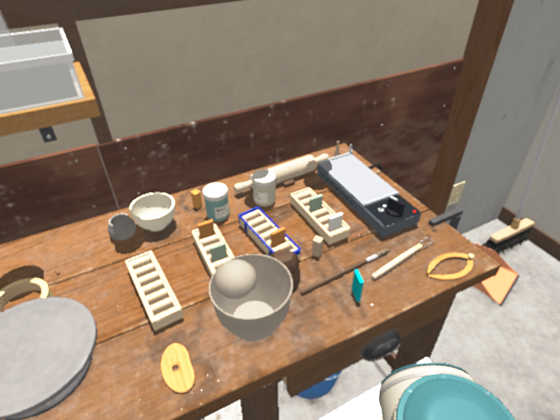

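View pics/top0.png

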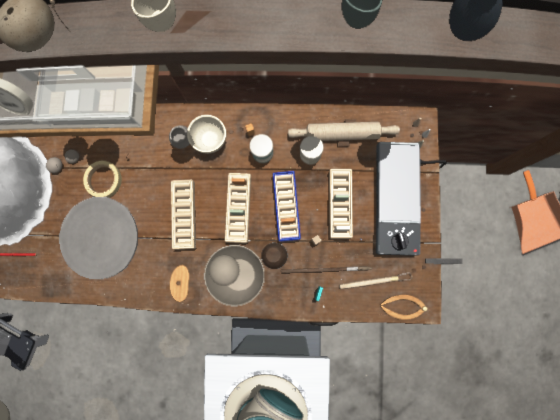

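Scene view: plain setters at (155,290) [empty], (215,245) and (320,215), the blue one at (268,235). The tiles are an orange and a dark green one in the y=.08 setter, an orange one in blue, and a sage and a white one in the y=-.18 setter. The turquoise decoy is at (358,285) and the dial is at (397,208). The top view agrees. Next are close looks with the wrist camera.

```bash
cat > h.py <<'E'
from plant import r, gripper_to, inverse_kinematics, vision, models, telemetry as T
import cv2, numpy as np
from scipy.spatial.transform import Rotation as R
def quat(yaw, tilt=0.):
    """tool down, closing axis (y) at angle yaw+90deg in the world; tilt about closing axis"""
    m=R.from_euler('z',yaw)*R.from_euler('x',np.pi)*R.from_euler('y',tilt)
    q=m.as_quat(); return q[[3,0,1,2]]
def best(yaw,p):
    """choose the half turn whose last joint is most central"""
    c=[]
    for k in (0,np.pi):
        a=(yaw+k+np.pi)%(2*np.pi)-np.pi
        j=inverse_kinematics(p,quat(a))
        if j is not None: c.append((abs(j[5]),a))
    return min(c)[1]
def plane(px,z,cal):
    K=np.array([[cal["fx"],0,cal["cx"]],[0,cal["fy"],cal["cy"]],[0,0,1.]])
    u=cv2.undistortPoints(np.float64(px).reshape(-1,1,2),K,np.array(cal["D"])).reshape(-1,2)
    q=np.array(cal["orientation"]); c=np.array(cal["position"])
    d=R.from_quat(q[[1,2,3,0]]).apply(np.c_[u,np.ones(len(u))])
    return c+d*((z-c[2])/d[:,2])[:,None]
def look(pos,yaw,name=None):
    r.move_to(pos,quat(yaw)); r.hold(.15)
    cal=vision.get_calibration("wrist"); im=vision.snapshot("wrist")
    if name: cv2.imwrite(f"pics/{name}.png",im[...,::-1])
    return im,cal
def rects(thing,cal,z=.0335):
    """(score, x, y, yaw, L, W) per detection, rim plane height z"""
    o=[]
    for d in models.regions_of(thing,"wrist"):
        m=d["pixels"].astype(np.uint8)
        if m.sum()<300: continue
        m=cv2.morphologyEx(m,cv2.MORPH_OPEN,np.ones((3,3)))
        v,u=np.nonzero(m)
        p=plane(np.c_[u,v],z,cal)[:,:2].astype(np.float32)
        (x,y),(w,h),a=cv2.minAreaRect(p*1000)
        if w<h: w,h,a=h,w,a+90
        a=(a+90)%180-90
        o.append((round(d["score"],2),x/1e3,y/1e3,np.radians(a),w,h))
    return o
E
python3 - <<'E'
from h import *
np.set_printoptions(precision=3,suppress=True)
print(best(0,[.53,-.05,.3]))
y0=best(0,[.53,-.05,.3])
for n,p in (("b",[.45,.08,.32]),("blue",[.45,-.048,.32]),("a",[.45,-.183,.32])):
    im,cal=look(p,y0,"w_"+n)
    print(n,cal["position"],R.from_quat(np.array(cal["orientation"])[[1,2,3,0]]).as_matrix()[:,2])
    for s in ("setter_a","setter_blue"):
        for q in rects(s,cal): print(s,np.round(q,3))
    print([(np.round(d["at"],3).tolist(),round(d["score"],2)) for d in models.mark_of("tile_1","wrist")])
print(T.current_t())
E
python3 -c "
import cv2,numpy as np
cv2.imwrite('pics/m1.png',cv2.resize(np.hstack([cv2.imread(f'pics/w_{n}.png')[:, 100:460] for n in ('b','blue','a')]),(800,311)))"
```

```text
0.0
b [0.515 0.08  0.474] [-0.228  0.001 -0.974]
setter_a [  0.6     0.545  -0.175   0.008 175.476  69.132]
setter_blue [  0.83    0.535  -0.041   0.103 176.36   61.2  ]
setter_blue [  0.7     0.529   0.081  -0.021 175.846  56.189]
[([0.592, 0.081, 0.01], 0.85), ([0.477, -0.181, 0.007], 0.78), ([0.555, -0.186, 0.004], 0.62), ([0.493, -0.051, 0.004], 0.52), ([0.516, 0.08, 0.005], 0.42)]
blue [ 0.515 -0.047  0.475] [-0.227  0.001 -0.974]
setter_a [  0.8     0.529   0.077  -0.01  176.471  63.786]
setter_a [  0.71    0.543  -0.179   0.013 174.013  61.27 ]
setter_blue [  0.77    0.534  -0.043   0.1   175.667  57.741]
[([0.479, -0.182, 0.003], 0.8), ([0.592, 0.078, 0.009], 0.74), ([0.515, 0.079, 0.006], 0.65), ([0.554, -0.186, 0.002], 0.6), ([0.492, -0.049, 0.004], 0.46)]
a [ 0.515 -0.182  0.475] [-0.227  0.001 -0.974]
setter_a [  0.93    0.528   0.073  -0.02  174.877  68.214]
setter_a [  0.91    0.543  -0.182   0.014 175.122  55.119]
setter_a [ 0.26   0.672 -0.099  1.556 67.415 63.181]
setter_blue [  0.78    0.535  -0.047   0.1   175.955  64.062]
[([0.518, 0.081, 0.006], 0.74), ([0.594, 0.078, 0.009], 0.69), ([0.496, -0.051, 0.003], 0.6), ([0.478, -0.181, 0.005], 0.58), ([0.551, -0.184, 0.002], 0.48)]
5.475
```

View pics/m1.png

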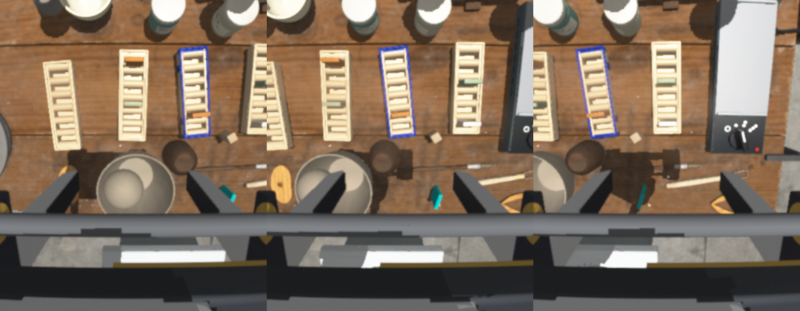

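Setter poses now come out to within a few mm: b (.529,.080), blue (.534,-.045, yaw .10), a (.543,-.182). There are five tiles, and blue's is in slot 1. Next I'll move the first tile.

```bash
cat >> h.py <<'E'
SL=np.array([-65,-39,-13,13,39,65])/1e3
def setter(cls,near,name=None,lx=-.08,h=.32):
    """look from above at a setter near the given xy; returns x,y,yaw,cal"""
    near=np.array(near)
    for t in range(3):
        im,cal=look([near[0]+lx,near[1],h],0.,name)
        c=[q for q in rects(cls,cal) if np.hypot(*(np.array(q[1:3])-near))<.06 and 165<q[4]<186 and 48<q[5]<66]
        if c:
            q=min(c,key=lambda q:np.hypot(*(np.array(q[1:3])-near)))
            if abs(q[2]-near[1])>.02 and t<2: near=np.array(q[1:3]); continue
            print(cls,np.round(q,3)); return q[1],q[2],q[3],cal
        near=near+[0,.004]
    raise SystemExit("setter not found")
def loc(S,p):
    c,s=np.cos(S[2]),np.sin(S[2]); d=np.asarray(p)[...,:2]-np.array(S[:2])
    return np.stack([d@[c,s],d@[-s,c]],-1)
def wld(S,x,y=0.):
    c,s=np.cos(S[2]),np.sin(S[2]); return np.array([S[0]+c*x-s*y,S[1]+s*x+c*y])
def tiles(S):
    """slot -> x of the tile's top in the setter frame"""
    cal=S[3]; cx=loc(S,cal["position"])[0]; o={}
    for d in models.regions_of("tile_1","wrist"):
        v,u=np.nonzero(d["pixels"])
        if len(u)<60: continue
        p=loc(S,plane(np.c_[u,v],.064,cal))
        if abs(np.median(p[:,1]))>.02 or abs(np.median(p[:,0]))>.09: continue
        lo,hi=np.percentile(p[:,0],[2,98]); 
        x=hi-.004 if (lo+hi)/2>cx else lo+.004
        xm=x if hi-lo>.009 else (lo+hi)/2
        k=int(np.argmin(abs(SL-xm)))
        o.setdefault(k,(round(xm,4),round(lo,4),round(hi,4),round(float(np.median(p[:,1])),4),round(d["score"],2)))
    return o
ZG=.062
def pick(S,k,xt):
    dx=np.clip(.85*(xt-SL[k]),-.007,.007); p=wld(S,SL[k]+dx); q=quat(S[2])
    gripper_to(.052,10); r.move_to([*p,.15],q)
    if r.move_l([*p,ZG],q,vel=.12,guard=8): print("guard at pick",T.current_ee_pos())
    gripper_to(.02,10); print("opening",round(T.current_opening(),4))
    r.move_l([*p,.16],q,vel=.15); return dx
def place(S,k,dx):
    p=wld(S,SL[k]+dx); q=quat(S[2])
    r.move_to([*p,.16],q)
    if r.move_l([*p,ZG+.001],q,vel=.08,guard=6): print("guard at place z",round(T.current_ee_pos()[2],4))
    gripper_to(.052); r.move_l([*p,.16],q,vel=.2)
E
python3 - <<'E'
from h import *
S=setter("setter_a",(.529,.08)); t=tiles(S); print(t)
k=max(t); dx=pick(S,k,t[k][0]); print(k,dx)
B=setter("setter_blue",(.534,-.045),"hold1"); print(tiles(B),T.current_opening(),T.current_t())
E
```

```text
setter_a [ 8.9000e-01  5.2900e-01  8.1000e-02 -1.8000e-02  1.7741e+02  5.8560e+01]
{5: (np.float64(0.0642), np.float64(0.0518), np.float64(0.0682), -0.0006, 0.7), 2: (np.float64(-0.0138), np.float64(-0.0173), np.float64(-0.0103), -0.0016, 0.65)}
opening 0.0341
5 -0.0006800000000000076
setter_blue [ 9.80000e-01  5.35000e-01 -4.30000e-02  1.04000e-01  1.76369e+02
  5.72690e+01]
{1: (np.float64(-0.0392), np.float64(-0.0432), np.float64(-0.0339), 0.0011, 0.74)} 0.034229516193344287 11.8667
```

View pics/hold1.png

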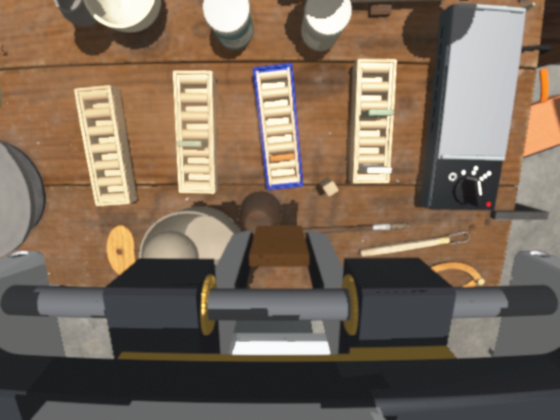

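The orange tile is held at (280,245), and the blue setter is fully visible at (278,125) with its own tile in slot 1. I'll place this one in slot 5 and check it.

```bash
python3 - <<'E'
from h import *
B=setter("setter_blue",(.535,-.043)); place(B,5,-.0007)
B=setter("setter_blue",(.535,-.043),"p1"); print(tiles(B),T.current_t())
S=setter("setter_a",(.529,.081)); t=tiles(S); print(t)
if 2 in t:
    dx=pick(S,2,t[2][0]); B=setter("setter_blue",B[:2]); place(B,4,dx)
    B=setter("setter_blue",B[:2],"p2"); print(tiles(B),T.current_t())
E
python3 -c "
import cv2,numpy as np
a=cv2.imread('pics/p2.png')[50:230,60:480];cv2.imwrite('pics/p2c.png',cv2.resize(a,(800,343)))"
```

```text
setter_blue [ 6.70000e-01  5.35000e-01 -4.30000e-02  1.06000e-01  1.76608e+02
  5.75450e+01]
setter_blue [ 7.3000e-01  5.3400e-01 -4.4000e-02  1.1400e-01  1.7754e+02  5.6867e+01]
{5: (np.float64(0.0654), np.float64(0.0531), np.float64(0.0694), -0.0005, 0.77), 1: (np.float64(-0.0387), np.float64(-0.0427), np.float64(-0.0328), 0.0004, 0.62)} 16.9
setter_a [ 8.70000e-01  5.28000e-01  8.10000e-02 -1.50000e-02  1.75567e+02
  5.56920e+01]
{2: (np.float64(-0.0132), np.float64(-0.0172), np.float64(-0.0093), -0.0015, 0.51)}
opening 0.0337
setter_blue [ 8.80000e-01  5.35000e-01 -4.30000e-02  1.07000e-01  1.78832e+02
  5.90010e+01]
setter_blue [ 9.40000e-01  5.35000e-01 -4.30000e-02  1.05000e-01  1.75969e+02
  5.59090e+01]
{5: (np.float64(0.0638), np.float64(0.0521), np.float64(0.0678), 0.0019, 0.75), 4: (np.float64(0.038), np.float64(0.0293), np.float64(0.042), 0.0002, 0.57), 1: (np.float64(-0.0394), np.float64(-0.0434), np.float64(-0.0332), -0.0005, 0.51)} 26.8833
```

View pics/p2c.png

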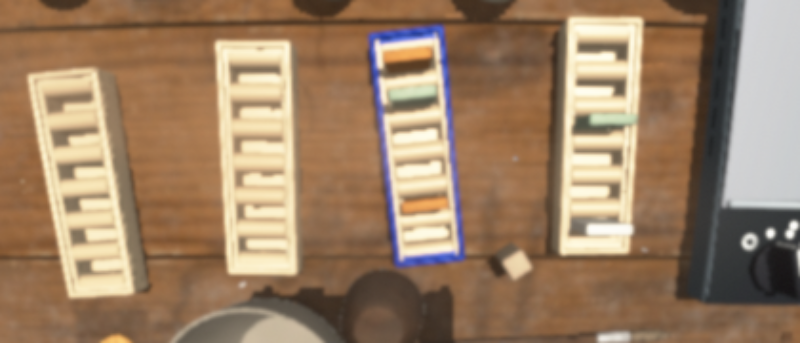

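Orange is in slot 5, sage in slot 4, and the original tile in slot 1. Setter b is empty. Next are the two tiles in setter a.

```bash
python3 - <<'E'
from h import *
P=[.543,-.182]; B=(.535,-.043)
for dst in (2,0):
    S=setter("setter_a",P); t=tiles(S); print(t)
    k=max(t); dx=pick(S,k,t[k][0]); B=setter("setter_blue",B[:2]); place(B,dst,dx)
    P=list(S[:2]); r_=B
B=setter("setter_blue",B[:2],"p4"); print(tiles(B),T.current_t())
print([ (np.round(d["at"],3),d["score"]) for d in models.mark_of("selector_grip","wrist")], [ (np.round(d["at"],3),d["score"]) for d in models.mark_of("plate_centre","wrist")])
E
python3 -c "
import cv2,numpy as np
a=cv2.imread('pics/p4.png')[0:230,60:560];cv2.imwrite('pics/p4c.png',cv2.resize(a,(800,368)))"
```

```text
setter_a [ 8.40000e-01  5.44000e-01 -1.82000e-01  1.50000e-02  1.76413e+02
  5.56060e+01]
{3: (np.float64(0.0129), np.float64(0.007), np.float64(0.0169), 0.0026, 0.76), 0: (np.float64(-0.0652), np.float64(-0.0692), np.float64(-0.0565), -0.0005, 0.53)}
opening 0.0339
setter_blue [ 6.10000e-01  5.34000e-01 -4.30000e-02  1.04000e-01  1.78038e+02
  5.63260e+01]
setter_a [ 5.80000e-01  5.44000e-01 -1.82000e-01  2.60000e-02  1.77195e+02
  5.78330e+01]
{0: (np.float64(-0.0653), np.float64(-0.0693), np.float64(-0.0564), -0.0008, 0.47)}
opening 0.034
setter_blue [ 5.80000e-01  5.35000e-01 -4.30000e-02  1.07000e-01  1.78374e+02
  5.74520e+01]
setter_blue [ 5.50000e-01  5.35000e-01 -4.40000e-02  1.09000e-01  1.76095e+02
  5.71510e+01]
{5: (np.float64(0.0644), np.float64(0.0531), np.float64(0.0684), 0.0016, 0.9), 4: (np.float64(0.038), np.float64(0.0298), np.float64(0.042), 0.0004, 0.67), 0: (np.float64(-0.0661), np.float64(-0.0701), np.float64(-0.0567), 0.0022, 0.48)} 44.8333
[(array([ 0.448, -0.333,  0.068]), 0.7)] [(array([ 0.598, -0.327,  0.048]), 0.87), (array([ 0.536, -0.043, -0.003]), 0.56)]
```

View pics/p4c.png

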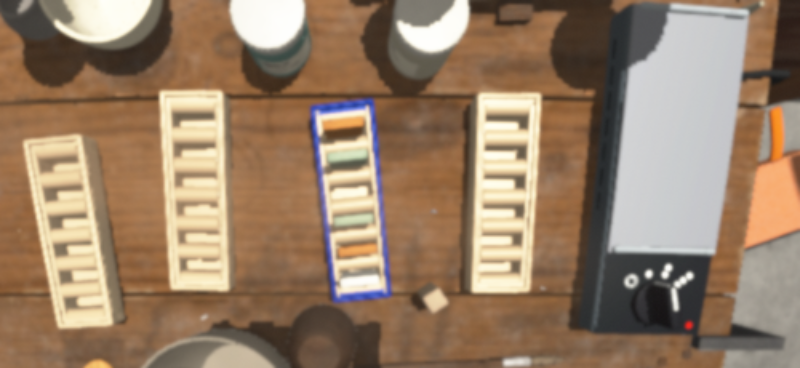

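All five tiles are in slots 0, 1, 2, 4 and 5 of the blue setter. Next I'll look over the drying plate and selector before carrying it.

```bash
python3 - <<'E'
from h import *
im,cal=look([.50,-.332,.32],0.,"plate")
for n in ("plate_centre","selector_grip"):
    print(n,[(np.round(d["at"],3),round(d["score"],2)) for d in models.mark_of(n,"wrist")])
hsv=cv2.cvtColor(im,cv2.COLOR_RGB2HSV); m=((hsv[...,1]<45)&(hsv[...,2]>130)).astype(np.uint8); m[260:]=0
m=cv2.morphologyEx(m,cv2.MORPH_OPEN,np.ones((5,5)))
n,l,st,_=cv2.connectedComponentsWithStats(m); k=1+np.argmax(st[1:,4]); v,u=np.nonzero(l==k)
p=plane(np.c_[u,v],.044,cal)[:,:2].astype(np.float32)*1000
print(cv2.minAreaRect(p))
im,cal=look([.37,-.332,.20],0.,"sel"); print(cal["position"])
print([(np.round(d["at"],3),round(d["score"],2)) for d in models.mark_of("selector_grip","wrist")],T.current_t())
a=cv2.imread("pics/plate.png");b=cv2.imread("pics/sel.png")
cv2.imwrite("pics/m2.png",cv2.resize(np.hstack([a,b]),(800,300)))
E
```

```text
plate_centre [(array([ 0.601, -0.331,  0.045]), 0.73), (array([ 0.516, -0.049,  0.003]), 0.23)]
selector_grip [(array([ 0.448, -0.331,  0.067]), 0.74), (array([ 0.596, -0.034,  0.01 ]), 0.65)]
((520.8455810546875, -595.316162109375), (314.6635437011719, 278.4886779785156), 89.49237823486328)
[ 0.43698429 -0.3330956   0.35600824]
[(array([ 0.447, -0.331,  0.068]), 0.94)] 47.35
```

View pics/m2.png

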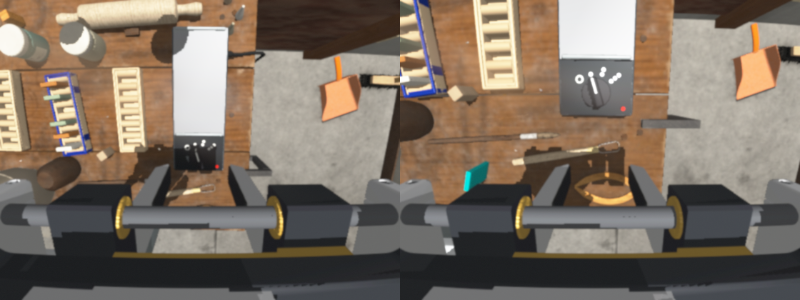

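```bash
python3 - <<'E'
from h import *
C=np.array([.600,-.331])
im,cal=look([.50,-.332,.32],0.)
hsv=cv2.cvtColor(im,cv2.COLOR_RGB2HSV); v,u=np.nonzero((hsv[...,1]<45)&(hsv[...,2]>130))
p=plane(np.c_[u,v],.044,cal)[:,:2]; p=p[(abs(p[:,0]-C[0])<.13)&(abs(p[:,1]-C[1])<.062)]
print(cv2.minAreaRect((p*1000).astype(np.float32)), np.percentile(p,[1,50,99],axis=0))
B=setter("setter_blue",(.535,-.044)); p=B[:2]; q=quat(B[2])
gripper_to(.085,25); r.move_to([*p,.15],q)
if r.move_l([*p,.030],q,vel=.1,guard=8): print("guard",T.current_ee_pos())
gripper_to(.04,25); print("open",T.current_opening())
r.move_l([*p,.06],q,vel=.06); r.hold(.2); print("F",T.current_wrist_force())
r.move_l([*p,.16],q,vel=.12)
r.move_l([*C,.16],quat(0.),vel=.12); r.hold(.2)
im=vision.snapshot("scene"); cv2.imwrite("pics/carry.png",cv2.resize(im[130:300,230:450,::-1],(800,618))[:600]); print(T.current_opening(),T.current_t())
E
```

```text
((586.76904296875, -330.5943908691406), (108.00826263427734, 232.43409729003906), 89.70635986328125) [[ 0.48068901 -0.38329526]
 [ 0.59742177 -0.33444845]
 [ 0.70027073 -0.27818859]]
setter_blue [ 5.80000e-01  5.35000e-01 -4.30000e-02  1.06000e-01  1.76267e+02
  5.60430e+01]
open 0.05603302414543227
F [-0.1536448  -0.08553137 -4.01312058]
0.055531216772413565 57.7333
```

View pics/carry.png

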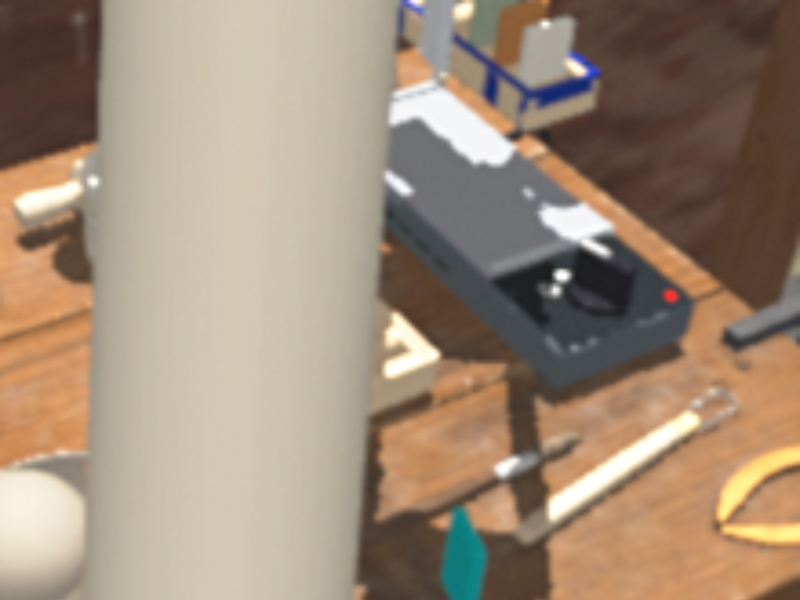

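The setter is held level at the top of the view, (500,60), with its tiles upright. Lowering it onto the plate.

```bash
python3 - <<'E'
from h import *
C=np.array([.600,-.331]); q=quat(0.)
print("guard",r.move_l([*C,.085],q,vel=.1,guard=8))
print("guard",r.move_l([*C,.0735],q,vel=.03,guard=2.5),T.current_ee_pos())
gripper_to(.075); r.hold(.2)
r.move_l([*C,.18],q,vel=.12)
im,cal=look([.52,-.332,.34],0.,"placed")
for s in rects("setter_blue",cal,.0775): print(np.round(s,3))
S=(.600,-.331,0.,cal)
for n in ("setter_blue","plate_centre"): print([(np.round(d["at"],3),round(d["score"],2)) for d in models.mark_of(n,"wrist")])
print(T.current_t())
im2=look([.34,-.332,.13],0.,"sel2")[0]
a=cv2.imread("pics/placed.png")[0:260,150:450];b=cv2.imread("pics/sel2.png")[:260,130:430]
cv2.imwrite("pics/m3.png",cv2.resize(np.hstack([a,b]),(800,346)))
E
```

```text
guard False
guard True [ 0.60006074 -0.33103764  0.07407185]
[ 9.70000e-01  5.99000e-01 -3.31000e-01  5.00000e-03  1.74905e+02
  5.66920e+01]
[ 0.39   0.456 -0.331  0.824 42.702 37.585]
[(array([ 0.603, -0.331,  0.042]), 0.97)]
[]
61.9083
```

View pics/m3.png

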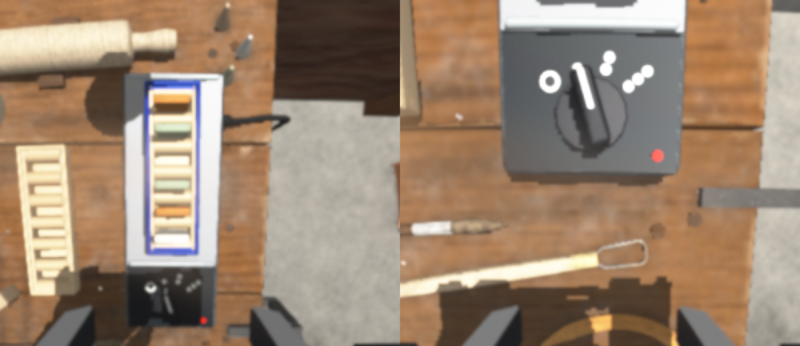

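The setter stands centred on the plate with all its tiles upright. The pointer is at the one-dot mark (bar yaw about +0.28), with the two dots at about -0.32. Turning the knob.

```bash
python3 - <<'E'
from h import *
K=[.4475,-.331]; a=.28
gripper_to(.04,20); r.move_to([*K,.16],quat(a))
print("guard",r.move_l([*K,.080],quat(a),vel=.08,guard=6),T.current_ee_pos())
gripper_to(.005,25); print("open",T.current_opening())
for s in np.linspace(0,-.63,5)[1:]: r.move_l([*K,.080],quat(a+s),vel=.03)
print("torque",T.current_torque(),T.current_wrist_force()); r.hold(.2)
gripper_to(.04); r.hold(.1)
r.move_l([*K,.17],quat(a-.63),vel=.15)
look([.34,-.332,.13],0.,"sel3"); print(T.current_t())
S=setter("setter_empty",(.508,.222)); b=setter("setter_a",(.529,.08),"st"); A=setter("setter_a",(.543,-.182))
a=cv2.imread("pics/sel3.png")[0:260,130:430];b=cv2.imread("pics/st.png")[:260,100:400]
cv2.imwrite("pics/m4.png",cv2.resize(np.hstack([a,b]),(800,346)))
E
```

```text
guard False [ 0.44785343 -0.33135301  0.08050968]
open 0.012109189843598317
torque [1.27210484 0.22187433 0.08551273] [0.88850792 7.76129825 4.42851978]
69.8
setter_empty [8.60000e-01 5.09000e-01 2.23000e-01 5.80000e-02 1.76664e+02 5.62880e+01]
setter_a [ 6.50000e-01  5.45000e-01  9.90000e-02 -2.00000e-02  1.74641e+02
  5.48730e+01]
setter_a [ 9.20000e-01  5.43000e-01 -1.82000e-01  2.60000e-02  1.76211e+02
  5.78000e+01]
```

View pics/m4.png

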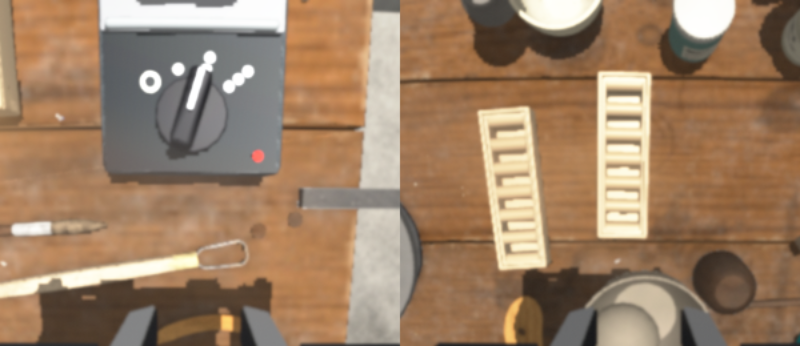

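The selector points at the two dots. Setter b was knocked to (.545,.099). Now the stacking, with averaged measurements for the fit.

```bash
cat >> h.py <<'E'
def avg(cls,near):
    a=np.array([setter(cls,near,lx=x)[:3] for x in (-.09,-.08,-.07)]); return np.median(a,0)
def grab(S):
    p=S[:2]; q=quat(S[2]); gripper_to(.08,20); r.move_to([*p,.15],q)
    print("guard",r.move_l([*p,.030],q,vel=.1,guard=8)); gripper_to(.04,20); print("open",round(T.current_opening(),4))
    r.move_l([*p,.16],q,vel=.12)
def lower(S,z):
    p=S[:2]; q=quat(S[2]); r.move_l([*p,.18],q,vel=.15); r.move_l([*p,z+.012],q,vel=.1)
    g=r.move_l([*p,z-.0005],q,vel=.02,guard=4); e=T.current_ee_pos(); print("contact",g,np.round(e,4),"target z",z); return e[2]-z
E
python3 - <<'E'
from h import *
b=avg("setter_a",(.545,.099)); E=avg("setter_empty",(.509,.223)); print(b,E)
grab(b); dz=lower(E,.0595)
if dz<.002:
    gripper_to(.08); r.move_l([*E[:2],.2],vel=.15)
    look([E[0]-.08,E[1],.32],0.,"stack1")
im=vision.snapshot("scene"); cv2.imwrite("pics/sc1.png",im[...,::-1])
print(dz,T.current_t())
E
```

```text
setter_a [ 7.40000e-01  5.44000e-01  9.90000e-02 -1.60000e-02  1.77686e+02
  5.72540e+01]
setter_a [ 6.10000e-01  5.45000e-01  1.00000e-01 -3.10000e-02  1.76218e+02
  5.80880e+01]
setter_a [ 8.80000e-01  5.44000e-01  9.90000e-02 -2.50000e-02  1.77547e+02
  5.66760e+01]
setter_empty [5.70000e-01 5.09000e-01 2.23000e-01 4.30000e-02 1.74304e+02 5.82110e+01]
setter_empty [9.50000e-01 5.10000e-01 2.23000e-01 6.00000e-02 1.77723e+02 5.80320e+01]
setter_empty [8.60000e-01 5.09000e-01 2.23000e-01 5.90000e-02 1.75766e+02 5.57610e+01]
[ 0.54449005  0.09916465 -0.02459815] [0.50910162 0.22276828 0.05909533]
guard False
open 0.0558
contact True [0.5089 0.2227 0.0597] target z 0.0595
0.00023411063995555648 88.6833
```

It made contact at nested height. Next is setter a, with the stack re-measured at its new rim height.

```bash
python3 - <<'E'
from h import *
near=np.array([.509,.2228]); o=[]
for lx in (-.09,-.08,-.07):
    _,cal=look([near[0]+lx,near[1],.32],0.)
    for q in rects("setter_a",cal,.063):
        if np.hypot(*(np.array(q[1:3])-near))<.03 and 168<q[4]<184: o.append(q[1:4]); print(np.round(q,3))
E=np.median(np.array(o),0); print(E)
A=avg("setter_a",(.543,-.182)); grab(A); dz=lower(E,.089)
if dz<.002:
    gripper_to(.08); r.move_l([*E[:2],.22],vel=.15)
    look([E[0]-.08,E[1],.32],0.,"stack2")
    r.movej([0.3,0.276,1.505,0,1.361,-.121]); 
im=vision.snapshot("scene"); cv2.imwrite("pics/sc2.png",im[...,::-1])
print(dz,T.current_t())
a=cv2.imread("pics/stack2.png"); 
if a is not None: im=np.vstack([im[...,::-1]]); cv2.imwrite("pics/m5.png",cv2.resize(np.hstack([im,a]),(800,300)))
E
```

```text
[5.90000e-01 5.09000e-01 2.23000e-01 4.40000e-02 1.75534e+02 5.63710e+01]
[6.70000e-01 5.09000e-01 2.23000e-01 6.20000e-02 1.74853e+02 5.60820e+01]
[9.60000e-01 5.09000e-01 2.23000e-01 6.20000e-02 1.76224e+02 5.61740e+01]
[0.50904874 0.22309091 0.06209053]
setter_a [ 9.50000e-01  5.42000e-01 -1.81000e-01  1.40000e-02  1.75114e+02
  5.48210e+01]
setter_a [ 7.20000e-01  5.43000e-01 -1.81000e-01  2.20000e-02  1.79223e+02
  5.85960e+01]
setter_a [ 6.30000e-01  5.43000e-01 -1.82000e-01  1.40000e-02  1.75271e+02
  5.62880e+01]
guard False
open 0.0554
contact True [0.5088 0.223  0.0892] target z 0.089
0.00023195894230504388 105.5833
```

View pics/m5.png

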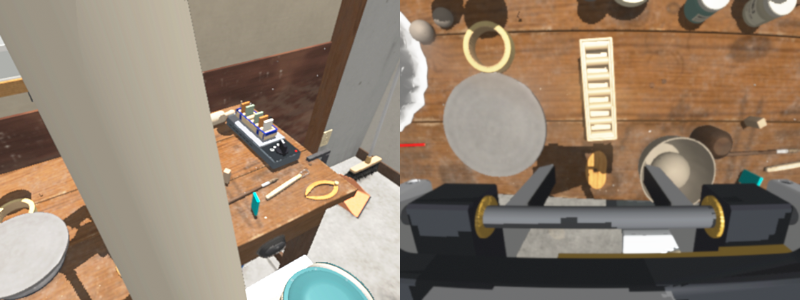

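The stack is nested (contact at .0892 against .0890) and looks square. One last look at the plate and selector, then I hand in.

```bash
python3 - <<'E'
from h import *
im,cal=look([.50,-.30,.34],0.,"fin")
print([np.round(q,3) for q in rects("setter_blue",cal,.0775)])
s=vision.snapshot("scene")
a=cv2.resize(im[:240,180:460,::-1],(400,343)); b=cv2.resize(s[180:380,60:293,::-1],(400,343))
cv2.imwrite("pics/m6.png",np.hstack([a,b])); print(T.current_t())
E
```

```text
[array([ 6.20000e-01,  5.99000e-01, -3.31000e-01, -2.00000e-03,
        1.75974e+02,  5.80450e+01])]
107.8583
```

View pics/m6.png

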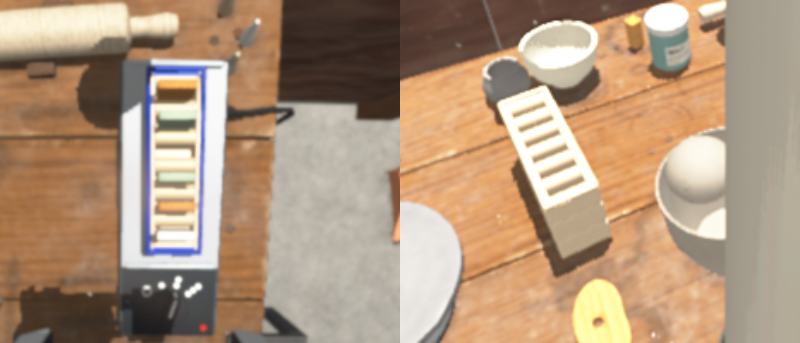

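The blue setter sits centred with five tiles upright, the pointer is at two dots, and the three plain setters form a square stack.

```bash
python3 -c "
from h import *
r.hold(.3); print(r.sign_off())"
```

```text
the job is handed in; nothing more can be done
None
```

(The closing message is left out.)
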